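Shut the gas cock and rake the stuck test tile out of the kiln

TASK

First turn the kiln's red gas lever all the way shut, to its stop, square across the pipe. Then draw the hooked pick out of its pocket by the steel shank, set it down and let go, take it again by its wooden handle, and with its hook drag the blue test tile fully out of the kiln's slot, a couple of centimetres clear of it on the table in front. Leave the tile lying flat and the pick lying on the table, do not touch the tile with the gripper, and leave the cup, the bowl and the tape where they are.

Things in the scene. Friction and masses are not known exactly. Their poses are not given: they have to be found in the camera images.
- kiln: Gas test kiln, fixed: pale block with dark steel straps, 150 deep (x) x 200 wide (y) x 125 mm high, 14 mm flue collar on top. Origin: centre of its underside, on the table; its front (slot) faces its -x, z up. From its left side an 18 mm gas pipe comes out to y = 170 mm, runs along x from 0 to -175 mm (kiln frame) at height 52 mm, then down to the table; a brass ball valve sits in that run.
- mouth (a point): Centre of the lower edge of the kiln's slot, on its front face at table height; axes as the kiln's: -x points out of the slot, +x into it. The slot is 100 wide (centred here) and 62 mm high from the table up; the chamber behind keeps that section, its floor is the table top, and its back wall is 135 mm behind the front face.
- valve_axis (a point): Point on the vertical turning axis of the ball valve, at the height of the lever's middle (97 mm above the table); kiln-frame (-100, 170, 97) mm; axes as the kiln's.
- gas_lever (a joint): Angle of the valve's lever, rad. 0 = fully open: lever along the pipe, pointing to the kiln's -x. It grows clockwise seen from above, to the hard stop at 1.571 = fully shut: lever square across the pipe, pointing to the kiln's +y (away from the kiln). About 0.25 N m of friction; it stays where it is left and starts 0 to 0.35 from open.
- lever_tip (a point): Free end of the lever, on its centre line, 105 mm from the valve axis. The outer 76 mm of the lever is a red sleeve, 18 wide x 14 mm thick, centred 97 mm above the table, 29 mm clear over the pipe. x of this point points along the lever from the tip back to the axis.
- test_tile: Flat blue glazed test tile, 50 (x) x 58 (y) x 8 mm, 50 g, lying flat on the table inside the kiln's slot, its near edge roughly 15 to 40 mm behind the front, somewhat askew. Origin: centre of its underside.
- pocket: Grey sheet-steel tool pocket screwed to the table, 100 long (x) x 38 wide x 48 mm high, flanges to 70 mm wide; closed on top, at the sides and at the back, open at its +x end (away from the robot). Inner width 30, inner height 44 mm. Origin: centre of its underside.
- pick: Hooked pick, 233 mm long, 140 g, hook down; stands by itself on handle and hook. Origin: underside of the handle's middle; +x to the hook, z up. Wooden handle 90 long (x -45 to 45), 22 wide, 36 high; steel shank 8 x 8 mm, middle at z 30, from x = 45 to 185; there the hook plate, 6 thick, 36 wide, down to z = 0. At the start the handle is inside the pocket, shank and hook out of its open end.
- pick_grip (a point): Middle of the pick's wooden handle, 22 mm above its underside; axes as the pick's.
- pick_butt (a point): Middle of the rear end of the pick's handle, 45 mm behind the handle's middle, 18 mm up; axes as the pick's.
- pick_hook (a point): Lower end of the pick's hook, 185 mm ahead of the handle's middle, level with its underside; axes as the pick's.
- terracotta_cup: Bystander: small terracotta-coloured bowl, 65 mm across, 50 mm high, loose. Origin: centre of its underside.
- yellow_bowl: Bystander: patterned bowl, yellow inside, 120 mm across, 61 mm high, loose. Origin: centre of its underside.
- tape_roll: Bystander: roll of masking tape lying flat, 105 mm across, 20 mm high, loose. Origin: centre of its underside.
There are look-alikes about, which are no part of the job. Leave any black look-alike of the pocket alone.

How it is judged:
On the way, in this order (a step that is already met when the one before it is completed fails the run):
1. the gas lever is fully shut, while the tile is still in the slot (value of joint gas_lever above 1.5 rad and x of test_tile in the frame of mouth above 0 m), for 0.2 s.
2. the pick has been drawn right out of the pocket, set down on the table and let go, the lever still shut (value of joint gas_lever above 1.5 rad and (x of pick_butt in the frame of pocket above 0.05 m or y of pick_butt in the frame of pocket above 0.05 m or y of pick_butt in the frame of pocket below -0.05 m) and height (world z) of pick_grip below 0.045 m and height (world z) of pick_hook below 0.03 m and linear speed of pick below 0.02 m/s and contact force between the fingers and pick below 0.05 N), for 0.2 s.
3. the pick is held by its wooden handle (grasp within 50 mm of the handle's middle) (distance between the grasp point and pick_grip below 0.05 m and contact force between the fingers and pick above 1 N), for 0.2 s.
4. the tile is out of the slot, its centre more than 40 mm in front of the kiln's face (x of test_tile in the frame of mouth below -0.04 m), for 0.1 s.
At the end, for the whole second after the job is handed in: The lever is shut to within 0.07 rad of its stop; the tile lies flat (within 0.1 rad) and at rest on the table, its centre more than 40 mm in front of the kiln's face; the pick lies on the table, out of the pocket, at rest and released (all of step 2 and x of test_tile in the frame of mouth below -0.04 m and height (world z) of test_tile between -0.01 and 0.012 m and height (world z) of pick above -0.02 m and angle between test_tile's own z axis and vertical below 0.1 rad and linear speed of test_tile below 0.02 m/s); the robot touches nothing.
It fails at once if the robot itself touches the tile (contact force between any of the fingers, the arm and test_tile above 0.3 N).
It fails at once if the terracotta cup is moved more than 30 mm (distance of terracotta_cup from where it was at the start of the episode above 0.03 m).
It fails at once if the yellow bowl is moved more than 30 mm (distance of yellow_bowl from where it was at the start of the episode above 0.03 m).
It fails at once if the tape roll is moved more than 30 mm (distance of tape_roll from where it was at the start of the episode above 0.03 m).
It also fails if it takes over 72 s, if anything falls off the work surface, if the arm or the gripper's body presses on something with over 40 N, if the wrist force passes 120 N, or if a joint passes its speed limit or range.

ROBOT

A 7-joint arm with a two-finger parallel gripper is mounted at the origin on a cart in front of the work surface, level with it; the furniture and walls round the work are solid. World frame = base frame: x ahead of the robot, y to its left, z up, the work surface at z = 0. Lengths are in m, angles in rad, forces in N, time in s.
With the tool pointing down it reaches from about 0.425 to 0.875 m from the base axis. Payload 4.7 kg.
Tool frame: the origin (TCP) lies at the very end of the fingers, on their centre line; the grasp point (between the pads) lies 19 mm behind it; x points along the fingers, y is the direction in which the jaws open and shut, and the axes are right-handed (so a half turn about x gives the same grasp; the last joint's range is limited). The gripper opens to 87 mm and grips with 3 to 60 N. Pads are 19 mm wide; open, the fingers measure 117 mm over their backs; the gripper's body (75 mm by 190 mm) begins 51 mm behind the grasp point.
Start: joints at [-1.128, 0.321, -0.07, 1.45, 0.023, 1.371, -0.057], TCP at [0.27, 0.591, 0.223] pointing down, gripper open.
Joint ranges: [-2.86, 2.86], [-0.3, 2.09], [-1.38, 1.24], [0.06, 2.45], [-1.56, 4.7], [0.09, 2.05], [-2.69, 2.69]. Speed limits (rad/s): [2.57, 2.57, 3.14, 3.14, 3.14, 3.14, 3.14].

INTERFACE

Orientations are given as a rotation vector (axis times angle).
In Python, from bench import ctrl gives the robot as it stands.
- The arm moves only by the tool step_arm, never from a script. Its argument "increments" is one flat list of numbers, 6 for each row, row after row: the shift along the tool's x, y, z in cm, then the turn, a rotation vector about the tool's x, y, z in rad. In form: [tx, ty, tz, ax, ay, az, tx, ty, tz, ax, ay, az, ...]. A call has 1 to 12 rows; each row shifts and turns the commanded pose from where the row before left it, along the tool's axes as they then stand; what a row does not reach is not made up. A row lasts 1/8 s, in which the tool goes at most 62.5 mm and 10.7 degrees, less where a joint would pass 70% of its speed; a pose out of reach is approached as far as the arm can. A call with a gripper value outside its range is refused whole. "fingers" is the opening in per cent of the stroke, from 0 (shut) to 100 (fully open), set as the call begins (left out, the last holds). The fingers move at their own pace and stop on an object; "force" is the grip in N (left out, the last holds). Time passes only in rows, so rows that do not move let the fingers close. It gives the time, the measured TCP pose, the force and the opening at its end, in the units of the state.
- ctrl.get_state(): the state, without advancing time (a new reading comes with each control period).
- ctrl.get_image(name): name is "side" or "top"; returns the picture (384x512x3 uint8, red, green, blue); there is no depth.
- ctrl.camera_params(name): a dict with "vertical_fov" (degrees; the focal length in pixels is half the picture's height over the tangent of half this angle, whatever the lens; pixels are square), "cx", "cy" (the principal point, pixels), "R" (3x3) and "t" (3): a world point X has camera coordinates R X + t. Camera axes: x right, y down, z forward; pixel columns grow to the right and rows downward; lengths in m; the calibration is good to about 2 mm. A picture is of the moment at which its call begins. camera_params takes no time and is no camera call.
- ctrl.close_job(): hands the job in, once; it reports no verdict.
Trained networks look in the newest picture that a camera, given by its name, has taken for a name from the list of things; names that differ only in an ending like _2 or _b are one class to them, and where a whole thing is asked for, a point or a joint stands for the part that bears it (a point fixed in the world has none). Each returns a list of dicts, best first, with "score" (0 to 1); they miss things now and then, are a little off and sometimes report something else, mostly with a low value. They report only what shows in the picture. A call takes as long as a camera call. They do not tell look-alikes from the thing itself.
- ctrl.search_frame(camera, name): "xyz" ([x, y, z] in m, in the coordinates of the camera as it stood for that picture, good to about 4 mm: the middle of the surface that is visible of it).
- ctrl.silhouettes(camera, name): "pixels" (384x512 bool, what is visible of it).
- ctrl.spot_point(camera, name): "xyz" ([x, y, z] in m, in the coordinates of the camera as it stood for that picture, good to about 4 mm: a listed point, or the origin of a listed thing).
The state is a dict: "time": time; "joint_positions": joint angles; "qd": joint speeds; "joint_torque": joint torques, N m; "position": TCP position; "tool_rot": TCP orientation; "ft_force": force on the tool from outside, world axes, zero at the start; "torque": the same for the moment, N m; "grip_width": opening from 0.0 (shut) to 1.0 (fully open).
Only numpy, scipy, OpenCV 4.12 (cv2) and the standard library are available. Lean on these libraries where they do the work, as an engineer would, in place of code of your own. Each camera call takes 0.05 s, during which the arm holds its last target.

## Working session

There is one attempt and no reset: what is moved stays moved. The work goes in short steps, Python scripts to look and compute and a tool call to move; the robot and the scene stay as the last step left them, time stands still between calls to the robot, and variables do not carry over. Pictures are saved under pics/ and viewed, and the job is handed in when it is done.

Besides the shell and the picture viewer there is one more tool, called after ">>>" as name(argument=value, ...) on one line, values as JSON. step_arm: Moves the arm, as the interface text tells. Its arguments: {"type":"object","properties":{"increments":{"type":"array","items":{"type":"number"}},"fingers":{"type":"number"},"force":{"type":"number"}},"required":["increments"]}

```bash
ls; mkdir -p pics
python3 - <<'E'
from bench import ctrl
import cv2
s=ctrl.get_state(); print({k:s[k] for k in('time','position','tool_rot','grip_width')})
for n in('side','top'):
    im=ctrl.get_image(n); cv2.imwrite(f'pics/{n}0.png',cv2.resize(im[:,:,::-1],(768,576),interpolation=cv2.INTER_CUBIC))
    print(n,ctrl.camera_params(n))
E
```

```text
pics
{'time': 0.0, 'position': array([0.27009807, 0.59062115, 0.22147834]), 'tool_rot': array([ 0.33488122,  1.5447882 , -0.33782596]), 'grip_width': 0.999502848202164}
side {'vertical_fov': 51.97712412462637, 'cx': 258.0987221935336, 'cy': 186.52713795146778, 'R': array([[ 0.99973736, -0.01775294,  0.01449312],
       [ 0.00264147, -0.53892471, -0.8423498 ],
       [ 0.02276488,  0.84216684, -0.53873627]]), 't': array([-0.56296476,  0.05634424,  1.18871444])}
top {'vertical_fov': 55.709050097945216, 'cx': 251.51625816530694, 'cy': 186.7723021048743, 'R': array([[ 0.0104528 , -0.99990049,  0.00947321],
       [-0.98702988, -0.01183507, -0.16009979],
       [ 0.16019597, -0.00767685, -0.98705538]]), 't': array([-0.06181893,  0.55585822,  1.27618963])}
```

View pics/side0.png

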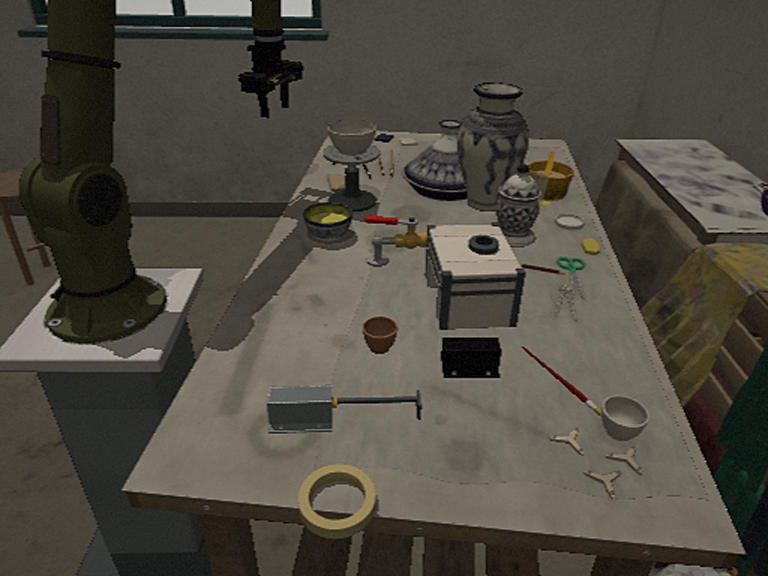

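View pics/top0.png

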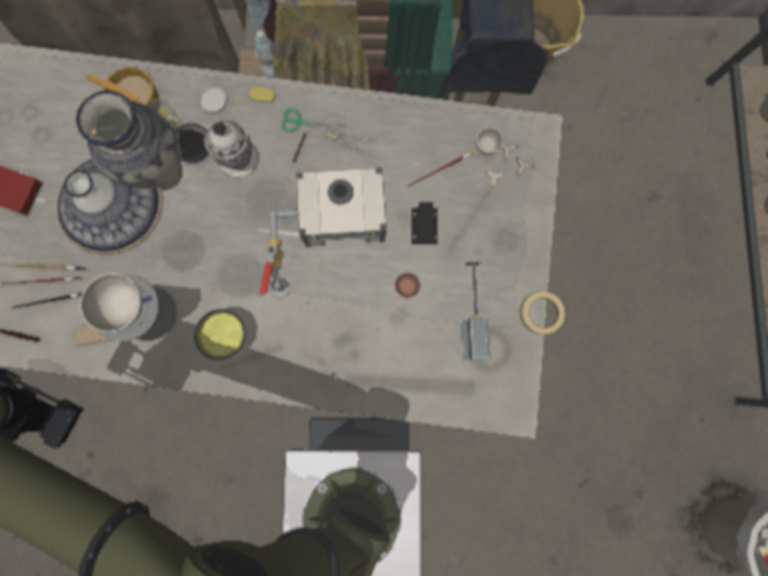

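Side view: grey pocket at (300,408), pick shank running to the hook at (419,404), black look-alike pocket at (471,357), kiln at (475,275), red lever at (383,219), yellow bowl at (328,222), cup at (380,333) and tape at (338,500). Next I'll measure these.

```bash
cat > h.py <<'E'
from bench import ctrl
import numpy as np, cv2
np.set_printoptions(precision=4,suppress=True)
P={n:ctrl.camera_params(n) for n in('side','top')}
def K(n):
    p=P[n]; f=192/np.tan(np.radians(p['vertical_fov'])/2); return f,p['cx'],p['cy']
def w(n,c): p=P[n]; return p['R'].T@(np.array(c)-p['t'])
def proj(n,X):
    p=P[n]; f,cx,cy=K(n); c=(p['R']@np.atleast_2d(X).T).T+p['t']; return np.c_[cx+f*c[:,0]/c[:,2],cy+f*c[:,1]/c[:,2]]
def ray(n,uv,z):
    p=P[n]; f,cx,cy=K(n); d=p['R'].T@np.array([(uv[0]-cx)/f,(uv[1]-cy)/f,1]); o=-p['R'].T@p['t']; return o+d*(z-o[2])/d[2]
def tri(us,ut):
    A=[];b=[]
    for n,uv in(('side',us),('top',ut)):
        p=P[n]; f,cx,cy=K(n); d=p['R'].T@np.array([(uv[0]-cx)/f,(uv[1]-cy)/f,1]); d/=np.linalg.norm(d); o=-p['R'].T@p['t']
        M=np.eye(3)-np.outer(d,d); A.append(M); b.append(M@o)
    return np.linalg.solve(A[0]+A[1],b[0]+b[1])
E
python3 - <<'E'
from h import *
for nm in ['kiln','mouth','valve_axis','lever_tip','pocket','pick','pick_grip','pick_hook','pick_butt','test_tile','terracotta_cup','yellow_bowl','tape_roll']:
    for c in('side','top'):
        r=ctrl.spot_point(c,nm)
        print(nm,c,[(w(c,q['xyz']).round(4),round(q['score'],2)) for q in r[:3]])
print(ctrl.get_state()['time'])
E
```

```text
kiln side [(array([0.7294, 0.0333, 0.001 ]), 0.66)]
kiln top [(array([0.7315, 0.0317, 0.0035]), 0.71)]
mouth side [(array([ 0.6578,  0.031 , -0.    ]), 0.55)]
mouth top [(array([0.6551, 0.0217, 0.0058]), 0.81), (array([ 0.4247,  0.3163, -0.0002]), 0.53)]
valve_axis side [(array([0.6152, 0.1983, 0.0999]), 0.65)]
valve_axis top [(array([0.618 , 0.1916, 0.097 ]), 0.72)]
lever_tip side [(array([0.5169, 0.2134, 0.0983]), 0.46)]
lever_tip top [(array([0.5167, 0.2112, 0.0981]), 0.54)]
pocket side [(array([ 0.4214, -0.297 , -0.0034]), 0.82), (array([ 0.705 , -0.1757, -0.0017]), 0.77)]
pocket top [(array([ 0.7064, -0.1744,  0.0014]), 0.8), (array([ 0.4209, -0.3018,  0.0067]), 0.61)]
pick side []
pick top []
pick_grip side [(array([ 0.4824, -0.4628, -0.0013]), 0.7)]
pick_grip top []
pick_hook side [(array([ 0.6101, -0.2896, -0.0034]), 0.54)]
pick_hook top [(array([ 0.6074, -0.2909,  0.0007]), 0.69)]
pick_butt side []
pick_butt top [(array([0.7277, 0.0317, 0.0027]), 0.16)]
test_tile side []
test_tile top []
terracotta_cup side [(array([ 0.5423, -0.1229, -0.0028]), 0.6)]
terracotta_cup top [(array([ 0.5472, -0.1265, -0.0006]), 0.76)]
yellow_bowl side [(array([ 0.4234,  0.3194, -0.0015]), 0.88)]
yellow_bowl top [(array([ 0.4218,  0.3178, -0.0013]), 0.72)]
tape_roll side [(array([ 0.4832, -0.4604,  0.0007]), 0.91), (array([ 0.6118, -0.2884, -0.0001]), 0.16)]
tape_roll top [(array([ 0.4842, -0.4626,  0.    ]), 0.54)]
1.4
```

Run:
```python
from h import *
s=ctrl.get_image('side'); t=ctrl.get_image('top')
def crop(im,x0,y0,x1,y1,k,n): cv2.imwrite('pics/'+n,cv2.resize(im[y0:y1,x0:x1,::-1],None,fx=k,fy=k,interpolation=cv2.INTER_CUBIC))
crop(s,170,130,360,230,4,'cs_kiln.png'); crop(s,170,210,350,300,4,'cs_pick.png')
crop(t,140,100,300,210,5,'ct_kiln.png'); crop(t,260,120,390,240,5,'ct_pick.png')
print('stand bowl',ray('top',(78,198),.2),ray('top',(78,198),.15))
print(ctrl.get_state()['tool_rot'])
from scipy.spatial.transform import Rotation as R
print(R.from_rotvec(ctrl.get_state()['tool_rot']).as_matrix())
```

```text
stand bowl [0.4887 0.496  0.2   ] [0.4949 0.5196 0.15  ]
[ 0.3363  1.5444 -0.3362]
[[ 0.0001  0.4157  0.9095]
 [ 0.      0.9095 -0.4157]
 [-1.      0.0001  0.0001]]
```

View pics/cs_kiln.png

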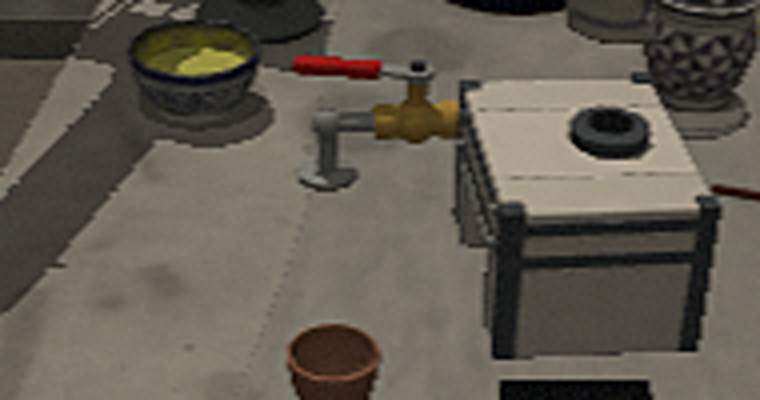

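View pics/cs_pick.png

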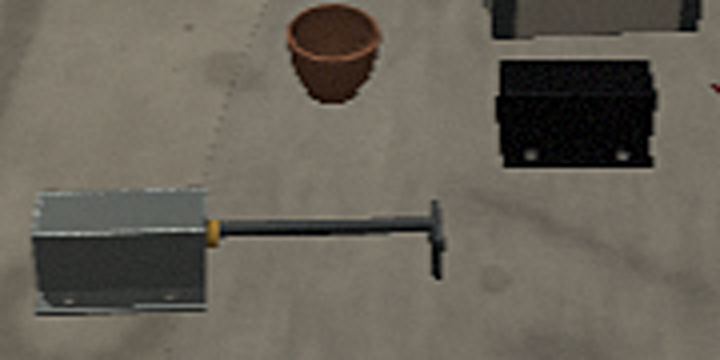

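View pics/ct_kiln.png

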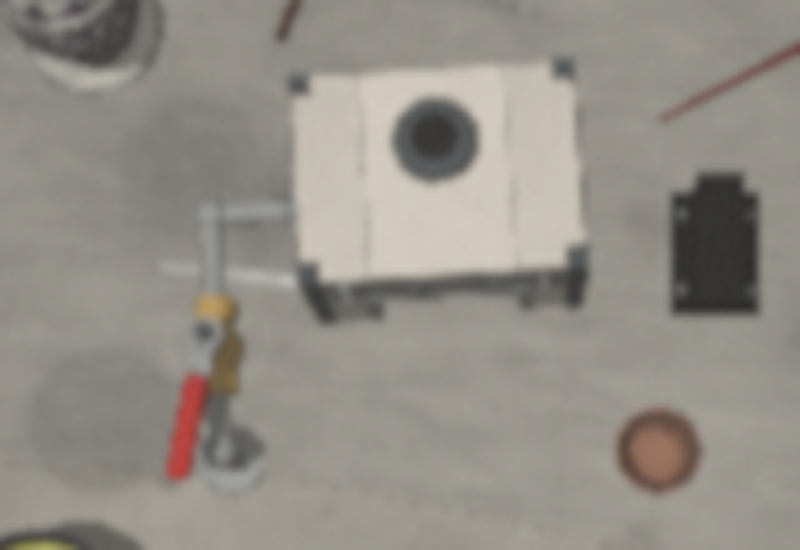

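View pics/ct_pick.png

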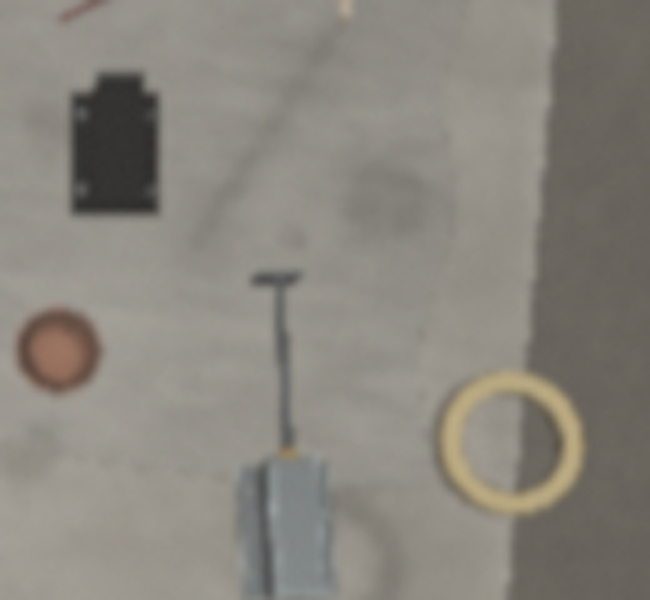

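Run:
```python
from h import *
c=[(297,82),(563,67),(577,255),(307,272)]
X=np.array([ray('top',(u/5+140,v/5+100),.127) for u,v in c]); print(X,X.mean(0))
for a,b in((0,1),(3,2)): print(np.degrees(np.arctan2(*( (X[a]-X[b])[[1,0]]))) -90)
for a,b in((0,3),(1,2)): print(np.degrees(np.arctan2(*( (X[a]-X[b])[[1,0]]))))
cs=[(500,205),(708,205),(640,78),(468,85)]
Y=np.array([ray('side',(u/4+170,v/4+130),.127) for u,v in cs]); print(Y,Y.mean(0))
# lever
print('axis',tri((420/4+170,66/4+130),(205/5+140,330/5+100)),'tip',tri((295/4+170,64/4+130),(178/5+140,478/5+100)))
# sleeve ends at z .097
print(ray('top',(178/5+140,478/5+100),.097),ray('top',(196/5+140,375/5+100),.097))
# shank: hook top and yellow collar
print('hooktop',tri((437/4+170,215/4+210),(280/5+260,280/5+120)),'collar',tri((213/4+170,230/4+210),(288/5+260,452/5+120)))
# pocket top corners side
for u,v in [(36,232),(205,232),(205,190),(36,195)]: print('pk',ray('side',(u/4+170,v/4+210),.048))
for u,v in [(270,458),(322,458),(332,595),(272,597)]: print('pkT',ray('top',(u/5+260,v/5+120),.048))
```

```text
[[ 0.7915  0.1308  0.127 ]
 [ 0.8052 -0.056   0.127 ]
 [ 0.6689 -0.0671  0.127 ]
 [ 0.6544  0.1193  0.127 ]] [0.73   0.0318 0.127 ]
4.18229381272819
4.449909461688051
4.785791210977071
4.639891591320449
[[ 0.6615 -0.0638  0.127 ]
 [ 0.8052 -0.063   0.127 ]
 [ 0.7909  0.1272  0.127 ]
 [ 0.6537  0.1138  0.127 ]] [0.7278 0.0285 0.127 ]
axis [0.6196 0.1926 0.1031] tip [0.5156 0.2083 0.0966]
[0.5139 0.208  0.097 ] [0.5868 0.1986 0.097 ]
hooktop [ 0.6043 -0.2925  0.0373] collar [ 0.4747 -0.2974  0.031 ]
pk [ 0.375  -0.3161  0.048 ]
pk [ 0.4719 -0.3164  0.048 ]
pk [ 0.4698 -0.2813  0.048 ]
pk [ 0.3703 -0.2854  0.048 ]
pkT [ 0.4683 -0.2811  0.048 ]
pkT [ 0.4688 -0.3186  0.048 ]
pkT [ 0.3713 -0.3236  0.048 ]
pkT [ 0.3694 -0.2808  0.048 ]
```

Only the grey pocket, at top-crop (295,525), has the pick's shank coming out of it. The black one at (115,150) is the look-alike. The kiln centre is at about (0.730, 0.031) with a yaw of 4.5°, the valve axis is at (0.617, 0.193), and the lever is about 0.23 from open. I'll do the lever first.

```bash
cat >> h.py <<'E'
from scipy.spatial.transform import Rotation as Rr
def target(yaw):
    # tool x down, tool y = world y rotated by yaw
    c,s=np.cos(yaw),np.sin(yaw)
    return np.array([[0,-s,c],[0,c,s],[-1,0,0]])
def rows(wps,start=None):
    """wps: (x,y,z,yaw_deg,nrows)"""
    s=ctrl.get_state(); p=s['position'].copy(); M=Rr.from_rotvec(s['tool_rot']).as_matrix()
    out=[]
    for x,y,z,yd,n in wps:
        q=np.array([x,y,z]); T=target(np.radians(yd)); p0=p.copy(); M0=M.copy()
        rv=Rr.from_matrix(M0.T@T).as_rotvec()
        for i in range(1,n+1):
            g=p0+(q-p0)*i/n; G=M0@Rr.from_rotvec(rv*i/n).as_matrix()
            t=np.round(M.T@(g-p)*100,1); a=np.round(Rr.from_matrix(M.T@G).as_rotvec(),3)
            p=p+M@t/100; M=M@Rr.from_rotvec(a).as_matrix()
            out.append([float(v)+0 for v in t]+[float(v)+0 for v in a])
    print(len(out),'rows'); 
    for k in range(0,len(out),12): print([v for r in out[k:k+12] for v in r])
    return out
def st():
    s=ctrl.get_state(); M=Rr.from_rotvec(s['tool_rot']).as_matrix()
    print(round(s['time'],2),s['position'],'yaw',np.degrees(np.arctan2(-M[0,1],M[1,1])).round(2),'tilt',M[:,0],'F',s['ft_force'],'g',s['grip_width'])
KC=np.array([.7297,.031]);KY=np.radians(4.5)
def k2w(x,y):
    c,s_=np.cos(KY),np.sin(KY); return KC+np.array([c*x-s_*y,s_*x+c*y])
E
python3 - <<'E'
from h import *
st()
rows([(.32,.50,.30,-14,3),(.42,.30,.30,0,4),(.526,.160,.25,4.5,4)])
E
```

```text
1.5 [0.2703 0.5912 0.2226] yaw -24.57 tilt [ 0.0001  0.     -1.    ] F [ 0.0573  0.1313 -0.0653] g 1.001759480646213
11 rows
[-2.6, -2.1, 2.8, -0.061, 0.0, 0.0, -2.6, -2.2, 2.6, -0.062, 0.0, 0.0, -2.5, -2.4, 2.5, -0.061, 0.0, 0.0, 0.0, -4.2, 3.6, -0.061, 0.0, 0.0, 0.0, -4.5, 3.4, -0.061, 0.0, 0.0, 0.0, -4.7, 3.1, -0.062, 0.0, 0.0, 0.0, -4.8, 2.8, -0.061, 0.0, 0.0, 1.2, -3.5, 2.6, -0.02, 0.0, 0.0, 1.3, -3.6, 2.6, -0.019, 0.0, 0.0, 1.2, -3.6, 2.5, -0.02, 0.0, 0.0, 1.3, -3.6, 2.5, -0.019, 0.0, 0.0]
```

>>> step_arm(increments=[-2.6, -2.1, 2.8, -0.06, 0, 0, -2.6, -2.2, 2.6, -0.06, 0, 0, -2.5, -2.4, 2.5, -0.06, 0, 0, 0, -4.2, 3.6, -0.06, 0, 0, 0, -4.5, 3.4, -0.06, 0, 0, 0, -4.7, 3.1, -0.06, 0, 0, 0, -4.8, 2.8, -0.06, 0, 0, 1.2, -3.5, 2.6, -0.02, 0, 0, 1.3, -3.6, 2.6, -0.02, 0, 0, 1.2, -3.6, 2.5, -0.02, 0, 0, 1.3, -3.6, 2.5, -0.02, 0, 0], fingers=0, force=20)

```text
time: 2.88
position: [0.5245, 0.1575, 0.2496]
tool_rot: [-0.056, 1.569, 0.057]
ft_force: [1.2, 0.3, -0.6]
grip_width: 0.002
```

Run:
```python
from h import *
st()
A=k2w(-.1,.17); print(A, k2w(-.075,0))
rows([(.526,.155,.08,4.5,5)])
```

```text
2.88 [0.5245 0.1575 0.2496] yaw 4.12 tilt [ 0.0009  0.0006 -1.    ] F [ 1.1838  0.2872 -0.6253] g 0.0015425362199684147
[0.6167 0.1926] [0.6549 0.0251]
5 rows
[3.4, -0.1, 0.0, -0.001, 0.0, 0.0, 3.4, 0.0, 0.0, -0.002, 0.0, 0.0, 3.4, -0.1, 0.1, -0.001, 0.001, 0.0, 3.4, 0.0, 0.0, -0.001, 0.0, 0.0, 3.4, -0.1, 0.0, -0.002, 0.0, -0.001]
```

>>> step_arm(increments=[3.4, 0, 0, 0, 0, 0, 3.4, 0, 0, 0, 0, 0, 3.4, -0.1, 0, 0, 0, 0, 3.4, 0, 0, 0, 0, 0, 3.4, -0.1, 0, 0, 0, 0, 0, 0, 0, 0, 0, 0])

```text
time: 3.62
position: [0.5217, 0.1559, 0.0772]
tool_rot: [-0.058, 1.575, 0.054]
ft_force: [0.0, -1.6, -0.1]
grip_width: -0.0
```

Run:
```python
from h import *
st()
A=k2w(-.1,.17)
W=[]
for th in [.35,.55,.75,.95,1.15,1.35,1.5,1.571]:
    a=np.pi+KY-th; d=np.array([np.cos(a),np.sin(a)]); n=np.array([np.cos(a-np.pi/2),np.sin(a-np.pi/2)])
    k=a-KY-np.pi/2 # rel tool
    sup=.013*abs(np.sin(a-np.pi/2-KY))+.0095*abs(np.cos(a-np.pi/2-KY))
    q=A+.085*d-(.009+sup)*n
    if th>1.56:q=q+.006*n
    W.append((q[0],q[1],.08,4.5,2 if th>.4 else 4)); print(th,q)
rows(W)
im=ctrl.get_image('side'); cv2.imwrite('pics/a1.png',cv2.resize(im[120:230,170:340,::-1],None,fx=4,fy=4,interpolation=2))
```

```text
3.62 [0.5217 0.1559 0.0772] yaw 4.08 tilt [-0.0052 -0.0023 -1.    ] F [ 0.0244 -1.5639 -0.1035] g -0.00023334613746635324
0.35 [0.5282 0.1918]
0.55 [0.5296 0.2089]
0.75 [0.5346 0.2259]
0.95 [0.5434 0.242 ]
1.15 [0.5558 0.2562]
1.35 [0.5714 0.2676]
1.5 [0.5848 0.2738]
1.571 [0.5976 0.2764]
18 rows
[-0.1, 0.9, 0.2, -0.002, -0.001, 0.0, 0.0, 0.9, 0.3, -0.002, -0.002, 0.001, -0.1, 0.9, 0.2, -0.002, -0.001, 0.0, -0.1, 0.8, 0.2, -0.001, -0.001, 0.001, 0.0, 0.9, 0.1, 0.0, 0.0, 0.0, 0.0, 0.8, 0.2, 0.0, 0.0, 0.0, 0.0, 0.8, 0.3, 0.0, 0.0, 0.0, 0.0, 0.9, 0.3, 0.0, 0.0, 0.0, 0.0, 0.8, 0.5, 0.0, 0.0, 0.0, 0.0, 0.7, 0.5, 0.0, 0.0, 0.0, 0.0, 0.7, 0.7, 0.0, 0.0, 0.0, 0.0, 0.6, 0.7, 0.0, 0.0, 0.0]
[0.0, 0.5, 0.8, 0.0, 0.0, 0.0, 0.0, 0.6, 0.8, 0.0, 0.0, 0.0, 0.0, 0.2, 0.7, 0.0, 0.0, 0.0, 0.0, 0.3, 0.7, 0.0, 0.0, 0.0, 0.0, 0.1, 0.6, 0.0, 0.0, 0.0, 0.0, 0.0, 0.7, 0.0, 0.0, 0.0]
```

View pics/a1.png

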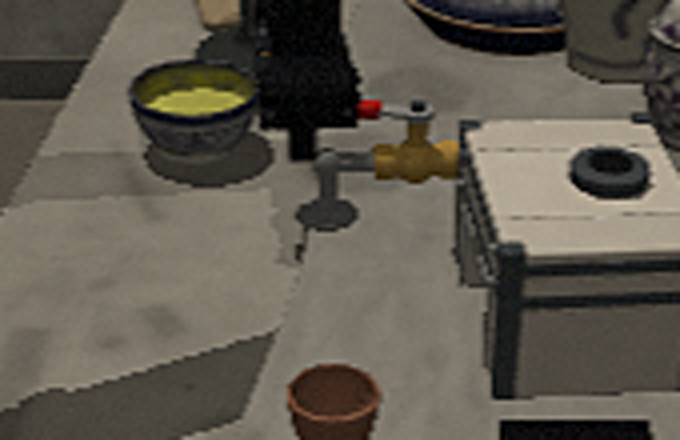

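The closed fingers are at crop (300,140), on the near (-y) side of the red sleeve at (368,108), and clear of the pipe. I'll push from there.

>>> step_arm(increments=[0, 0.9, 0.2, 0, 0, 0, 0, 0.9, 0.3, 0, 0, 0, 0, 0.9, 0.2, 0, 0, 0, 0, 0.8, 0.2, 0, 0, 0, 0, 0.9, 0.1, 0, 0, 0, 0, 0.8, 0.2, 0, 0, 0, 0, 0.8, 0.3, 0, 0, 0, 0, 0.9, 0.3, 0, 0, 0, 0, 0.8, 0.5, 0, 0, 0, 0, 0.7, 0.5, 0, 0, 0, 0, 0.7, 0.7, 0, 0, 0, 0, 0.6, 0.7, 0, 0, 0])

```text
time: 5.18
position: [0.5588, 0.2571, 0.0792]
tool_rot: [-0.056, 1.571, 0.056]
ft_force: [-2.1, -2.7, 0.3]
grip_width: 0.004
```

>>> step_arm(increments=[0, 0.5, 0.8, 0, 0, 0, 0, 0.6, 0.8, 0, 0, 0, 0, 0.2, 0.7, 0, 0, 0, 0, 0.3, 0.7, 0, 0, 0, 0, 0.1, 0.6, 0, 0, 0, 0, 0, 0.7, 0, 0, 0, 0, 0, 0, 0, 0, 0])

```text
time: 6.05
position: [0.5914, 0.276, 0.0792]
tool_rot: [-0.06, 1.59, 0.055]
ft_force: [-25.8, -7.7, 16.6]
grip_width: 0.005
```

Run:
```python
from h import *
st()
im=ctrl.get_image('side'); cv2.imwrite('pics/a2.png',cv2.resize(im[110:210,170:340,::-1],None,fx=4,fy=4,interpolation=2))
```

```text
6.05 [0.5914 0.276  0.0792] yaw 4.17 tilt [-0.02   -0.0039 -0.9998] F [-25.7674  -7.7325  16.5631] g 0.00474569680182684
```

View pics/a2.png

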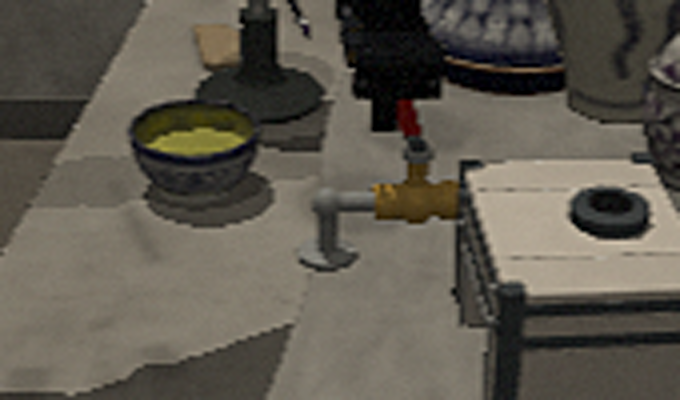

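Run:
```python
from h import *
rows([(.575,.27,.08,4.5,1),(.56,.24,.22,4.5,3),(.53,-.02,.24,4,5),(.53,-.295,.22,2.2,6)])
```

```text
15 rows
[0.0, -0.5, -1.7, -0.006, -0.02, 0.002, -4.7, -1.0, -0.6, 0.0, 0.0, 0.0, -4.7, -0.9, -0.5, 0.0, 0.0, 0.0, -4.6, -1.0, -0.6, 0.0, 0.0, 0.0, -0.4, -5.1, -1.0, 0.002, 0.0, 0.0, -0.4, -5.2, -1.0, 0.002, 0.0, 0.0, -0.4, -5.1, -1.0, 0.001, 0.0, 0.0, -0.4, -5.1, -1.0, 0.002, 0.0, 0.0, -0.4, -5.2, -1.0, 0.002, 0.0, 0.0, 0.3, -4.6, -0.3, 0.005, 0.0, 0.0, 0.4, -4.5, -0.3, 0.005, 0.0, 0.0, 0.3, -4.6, -0.3, 0.006, 0.0, 0.0]
[0.3, -4.6, -0.2, 0.005, 0.0, 0.0, 0.3, -4.5, -0.2, 0.005, 0.0, 0.0, 0.4, -4.6, -0.2, 0.005, 0.0, 0.0]
```

>>> step_arm(increments=[0, -0.5, -2.2, 0, 0, 0, -4.7, -1.0, -0.6, 0, 0, 0, -4.7, -0.9, -0.6, 0, 0, 0, -4.6, -1.0, -0.6, 0, 0, 0, -0.4, -5.1, -1.0, 0, 0, 0, -0.4, -5.2, -1.0, 0, 0, 0, -0.4, -5.1, -1.0, 0, 0, 0, -0.4, -5.1, -1.0, 0, 0, 0, -0.4, -5.2, -1.0, 0, 0, 0, 0.3, -4.6, -0.3, 0.01, 0, 0, 0.4, -4.5, -0.3, 0.01, 0, 0, 0.3, -4.6, -0.3, 0.01, 0, 0])

```text
time: 7.6
position: [0.5327, -0.1586, 0.2307]
tool_rot: [-0.033, 1.565, 0.033]
ft_force: [0.4, -0.4, -0.7]
grip_width: 0.005
```

Run:
```python
from h import *
st()
im=ctrl.get_image('top'); cv2.imwrite('pics/a3.png',cv2.resize(im[90:250,130:390,::-1],None,fx=3,fy=3,interpolation=2))
print([ (w('top',q['xyz']),q['score']) for q in ctrl.spot_point('top','lever_tip')])
A=k2w(-.1,.17);print('shut tip',k2w(-.1,.275),proj('top',np.r_[k2w(-.1,.275),.097]))
rows([(.53,-.295,.20,2.2,4)])
```

```text
7.6 [ 0.5327 -0.1586  0.2307] yaw 2.39 tilt [ 0.0052  0.0002 -1.    ] F [ 0.4321 -0.3646 -0.6782] g 0.004909342360408024
[(array([0.6112, 0.2979, 0.1021]), 0.56)]
shut tip [0.6084 0.2973] [[151.3127 168.6207]]
4 rows
[0.8, -3.3, -0.1, -0.002, 0.001, 0.001, 0.8, -3.2, -0.2, -0.001, 0.001, 0.001, 0.7, -3.3, -0.1, -0.002, 0.001, 0.001, 0.8, -3.3, -0.2, -0.001, 0.001, 0.001]
```

View pics/a3.png

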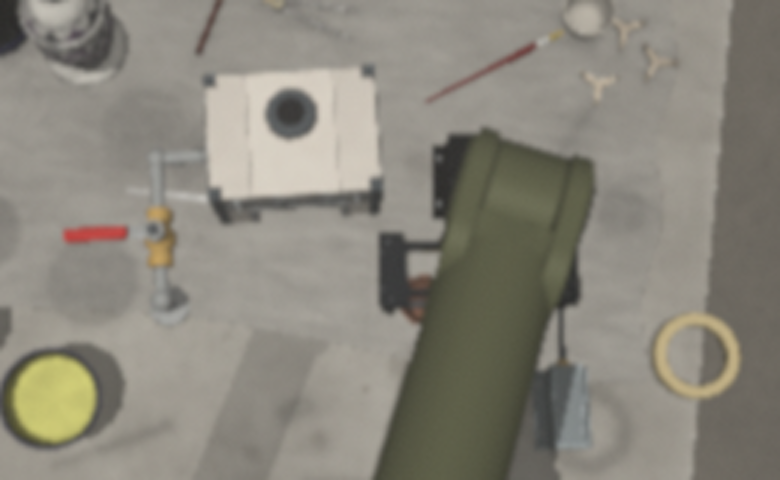

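The lever sits square across the pipe, with the red sleeve at (65–127, 235). The measured tip (0.611, 0.298) compares with (0.608, 0.297) for fully shut. Now I'll move to the pick.

>>> step_arm(increments=[0.8, -3.3, -0.1, 0, 0, 0, 0.8, -3.3, -0.2, 0, 0, 0, 0.8, -3.3, -0.1, 0, 0, 0, 0.8, -3.7, -0.2, 0, 0, 0, 3.0, 0, 0, 0, 0, 0, 3.0, 0, 0, 0, 0, 0, 3.0, 0, 0, 0, 0, 0, 0, 0, 0, 0, 0, 0], fingers=60)

```text
time: 8.7
position: [0.5305, -0.2921, 0.1059]
tool_rot: [-0.032, 1.572, 0.034]
ft_force: [0.8, 0.7, 1.1]
grip_width: 0.596
```

Run:
```python
from h import *
st()
for n in('side','top'):
    im=ctrl.get_image(n)
    c=im[180:310,170:350] if n=='side' else im[120:250,250:400]
    cv2.imwrite(f'pics/b1{n}.png',cv2.resize(c[:,:,::-1],None,fx=4,fy=4,interpolation=2))
rows([(.53,-.295,.014,2.2,5)])
```

```text
8.7 [ 0.5305 -0.2921  0.1059] yaw 2.43 tilt [-0.0019  0.0013 -1.    ] F [0.8268 0.6517 1.1081] g 0.595893901605533
5 rows
[1.9, 0.0, 0.0, 0.001, 0.0, 0.0, 1.9, 0.0, -0.1, 0.0, 0.001, 0.0, 1.9, -0.1, 0.0, 0.001, 0.0, 0.001, 1.9, 0.0, -0.1, 0.001, 0.001, 0.0, 1.9, 0.0, 0.0, 0.001, 0.0, 0.0]
```

View pics/b1side.png

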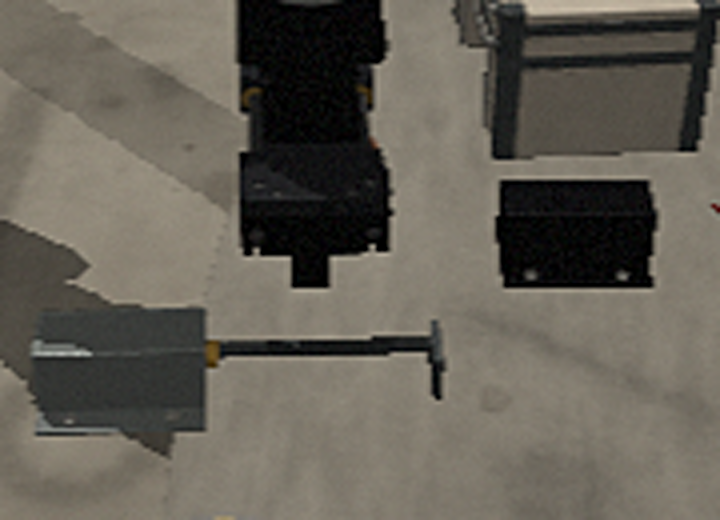

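The gripper is at (310,220), above the middle of the shank (220–430, 345). I'll descend and close.

>>> step_arm(increments=[1.9, -0.1, 0, 0, 0, 0, 1.9, 0, -0.1, 0, 0, 0, 1.9, -0.1, 0, 0, 0, 0, 1.9, 0, 0, 0, 0, 0, 1.5, 0, 0, 0, 0, 0, 0, 0, 0, 0, 0, 0])

```text
time: 9.55
position: [0.5285, -0.2951, 0.0149]
tool_rot: [-0.031, 1.573, 0.033]
ft_force: [0.1, -0.6, 0.5]
grip_width: 0.601
```

>>> step_arm(increments=[0, 0, 0, 0, 0, 0, 0, 0, 0, 0, 0, 0, 0, 0, 0, 0, 0, 0, 0, 0, 0, 0, 0, 0, 0, 0, 0, 0, 0, 0], fingers=0, force=25)

```text
time: 10.18
position: [0.5297, -0.2955, 0.0167]
tool_rot: [-0.032, 1.57, 0.033]
ft_force: [0.4, 1.8, 0.6]
grip_width: 0.119
```

Run:
```python
from h import *
st()
s=ctrl.get_state()['position']
u=np.array([np.cos(np.radians(2.2)),np.sin(np.radians(2.2))])
rows([(s[0]+.14*u[0],s[1]+.14*u[1],s[2]+.001,2.2,8)])
```

```text
10.18 [ 0.5297 -0.2955  0.0167] yaw 2.36 tilt [ 0.0003  0.0004 -1.    ] F [0.3921 1.7914 0.5643] g 0.11851767864867097
8 rows
[0.0, 0.0, 1.7, 0.0, 0.0, 0.0, 0.0, 0.0, 1.8, 0.001, 0.0, 0.0, 0.0, 0.0, 1.8, 0.0, 0.0, 0.0, 0.0, 0.0, 1.7, 0.0, 0.0, 0.0, -0.1, 0.0, 1.8, 0.001, 0.0, 0.0, 0.0, 0.0, 1.7, 0.0, 0.0, 0.0, 0.0, 0.0, 1.8, 0.0, 0.0, 0.0, 0.0, 0.0, 1.7, 0.001, 0.0, 0.0]
```

>>> step_arm(increments=[0, 0, 1.2, 0, 0, 0, 0, 0, 1.2, 0, 0, 0, 0, 0, 1.2, 0, 0, 0, 0, 0, 1.2, 0, 0, 0, 0, 0, 1.2, 0, 0, 0, 0, 0, 1.2, 0, 0, 0, 0, 0, 1.2, 0, 0, 0, 0, 0, 1.2, 0, 0, 0, 0, 0, 1.2, 0, 0, 0, 0, 0, 1.2, 0, 0, 0, 0, 0, 1.2, 0, 0, 0, 0, 0, 0.8, 0, 0, 0])

```text
time: 11.68
position: [0.6703, -0.2897, 0.0165]
tool_rot: [-0.033, 1.57, 0.033]
ft_force: [-0.9, 0.2, -0.8]
grip_width: 0.085
```

Run:
```python
from h import *
st()
im=ctrl.get_image('side')
cv2.imwrite(f'pics/b2side.png',cv2.resize(im[180:310,170:370][:,:,::-1],None,fx=4,fy=4,interpolation=2))
```

```text
11.68 [ 0.6703 -0.2897  0.0165] yaw 2.39 tilt [ 0.0001  0.0001 -1.    ] F [-0.8557  0.2271 -0.8166] g 0.08520997334422771
```

View pics/b2side.png

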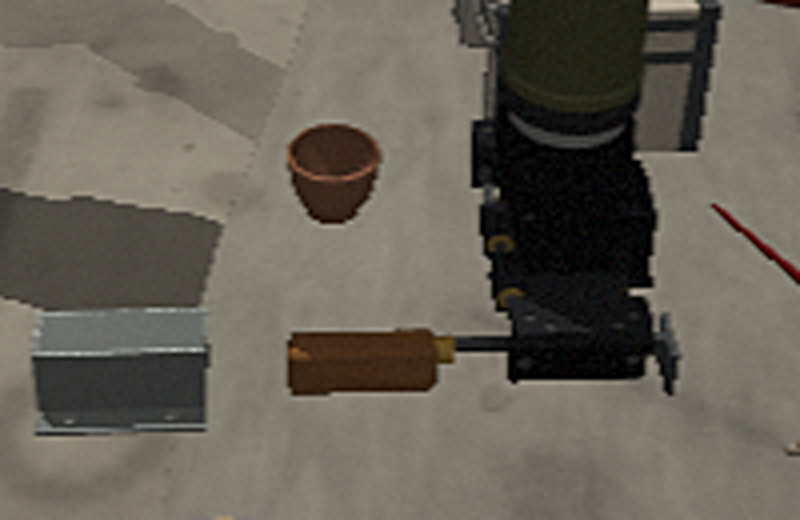

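The pick is fully out: handle at (290–437, 360), with a gap to the pocket edge at (207,370). I'll release and rise.

>>> step_arm(increments=[0, 0, 0, 0, 0, 0, 0, 0, 0, 0, 0, 0, 0, 0, 0, 0, 0, 0, 0, 0, 0, 0, 0, 0, -1.5, 0, 0, 0, 0, 0, -3, 0, 0, 0, 0, 0, -3, 0, 0, 0, 0, 0, -3, 0, -1, 0, 0, 0, -2, 0, -5, 0, 0, 0, 0, 0, -5, 0, 0, 0], fingers=55)

```text
time: 12.98
position: [0.5597, -0.2958, 0.1449]
tool_rot: [-0.034, 1.566, 0.031]
ft_force: [-0.9, -0.9, 0.4]
grip_width: 0.547
```

Run:
```python
from h import *
st()
im=ctrl.get_image('side')
cv2.imwrite(f'pics/b3side.png',cv2.resize(im[180:310,170:370][:,:,::-1],None,fx=4,fy=4,interpolation=2))
im=ctrl.get_image('top')
cv2.imwrite(f'pics/b3top.png',cv2.resize(im[100:250,250:400][:,:,::-1],None,fx=4,fy=4,interpolation=2))
for c in('side','top'):
  for nm in('pick_grip','pick_hook','pick_butt'):
    print(nm,c,[(w(c,q['xyz']).round(4),round(q['score'],2)) for q in ctrl.spot_point(c,nm)[:3]])
```

```text
12.97 [ 0.5597 -0.2958  0.1449] yaw 2.37 tilt [ 0.0048 -0.0024 -1.    ] F [-0.9116 -0.8949  0.4218] g 0.5474479844914258
pick_grip side [(array([ 0.5609, -0.2932,  0.0245]), 0.65)]
pick_hook side [(array([ 0.7493, -0.2858, -0.0016]), 0.64)]
pick_butt side [(array([ 0.5177, -0.2961,  0.0167]), 0.86)]
pick_grip top []
pick_hook top [(array([ 0.75  , -0.2836, -0.0011]), 0.64)]
pick_butt top []
```

View pics/b3side.png

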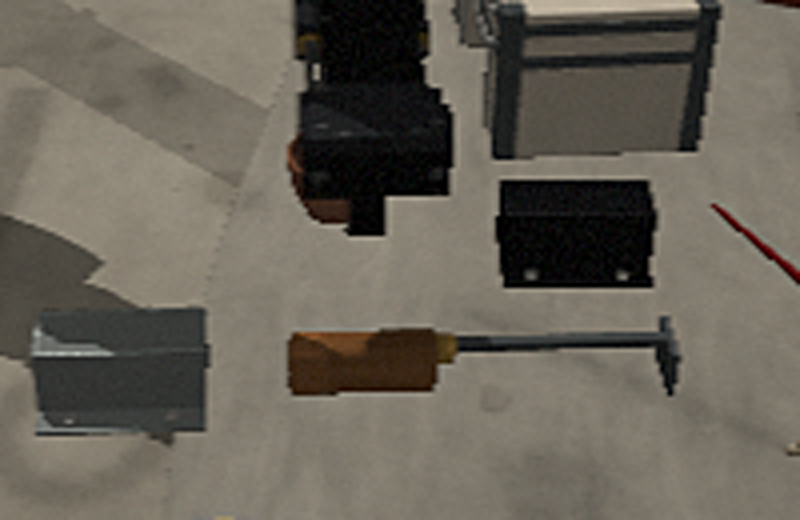

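View pics/b3top.png

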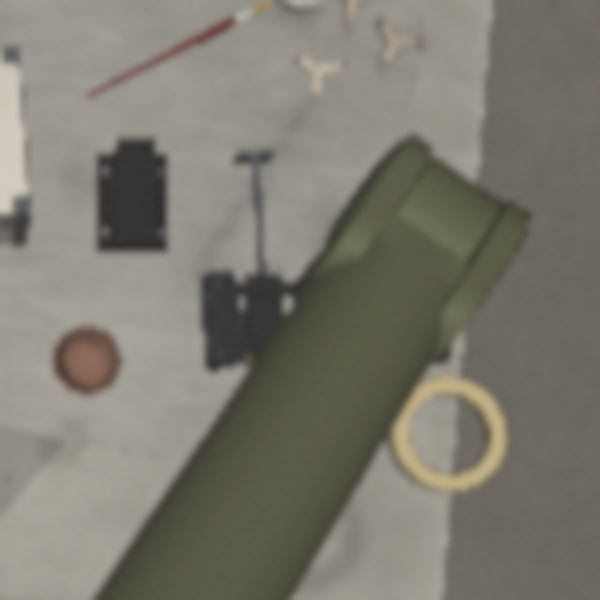

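The pick stands upright and released: handle at (290–437, 360), hook at (668,355). The hook is at (0.7495, -0.285) and the butt at (0.518, -0.296), so they are 0.232 apart, which fits the given size. I'll grasp at about (0.569, -0.293).

Run:
```python
from h import *
rows([(.569,-.293,.10,2.5,3),(.569,-.293,.005,2.5,5)])
```

```text
8 rows
[1.4, 0.0, 0.3, 0.0, 0.0, 0.0, 1.4, 0.0, 0.2, 0.0, 0.001, 0.0, 1.4, 0.1, 0.3, -0.001, 0.0, 0.001, 1.9, 0.0, 0.0, 0.0, 0.0, 0.0, 1.9, 0.0, 0.0, 0.0, 0.0, 0.0, 1.9, 0.0, 0.0, 0.0, 0.0, 0.0, 1.9, 0.0, 0.0, 0.0, 0.0, 0.0, 1.9, 0.0, 0.0, 0.0, 0.0, 0.0]
```

>>> step_arm(increments=[1.4, 0, 0.3, 0, 0, 0, 1.4, 0, 0.3, 0, 0, 0, 1.4, 0.1, 0.3, 0, 0, 0, 1.9, 0, 0, 0, 0, 0, 1.9, 0, 0, 0, 0, 0, 1.9, 0, 0, 0, 0, 0, 1.9, 0, 0, 0, 0, 0, 1.5, 0, 0, 0, 0, 0, 0, 0, 0, 0, 0, 0])

```text
time: 14.5
position: [0.5675, -0.2926, 0.007]
tool_rot: [-0.031, 1.573, 0.033]
ft_force: [-1.5, -0.4, -0.0]
grip_width: 0.55
```

>>> step_arm(increments=[0, 0, 0, 0, 0, 0, 0, 0, 0, 0, 0, 0, 0, 0, 0, 0, 0, 0, 0, 0, 0, 0, 0, 0, 0, 0, 0, 0, 0, 0, 0, 0, 0, 0, 0, 0], fingers=0, force=50)

```text
time: 15.25
position: [0.5689, -0.2931, 0.0091]
tool_rot: [-0.032, 1.57, 0.032]
ft_force: [-0.9, 0.9, 4.3]
grip_width: 0.249
```

Run:
```python
from h import *
st()
# retreat: lift, back, over; grip offset +5 => hook = grasp + .180
h=k2w(-.075-.035,-.0)  # hook 35 mm in front of face
u=np.array([np.cos(KY),np.sin(KY)]); g=h-.180*u; print('pre',h,g)
s=ctrl.get_state()['position']
rows([(s[0]-.06,s[1],.11,2.5,4),(.44,-.27,.11,3,3),(g[0],g[1],.11,4.5,8),(g[0],g[1],.025,4.5,5)])
```

```text
15.25 [ 0.5689 -0.2931  0.0091] yaw 2.36 tilt [ 0.0008  0.0001 -1.    ] F [-0.8521  0.8743  4.3185] g 0.2491577786270145
pre [0.62   0.0224] [0.4406 0.0082]
20 rows
[-2.5, 0.1, -1.5, -0.001, 0.0, 0.0, -2.5, 0.0, -1.5, 0.0, 0.0, 0.0, -2.6, 0.1, -1.5, -0.001, 0.001, 0.0, -2.5, 0.1, -1.5, 0.0, 0.0, 0.0, 0.0, 0.9, -2.3, -0.003, 0.0, 0.0, 0.0, 0.8, -2.2, -0.003, 0.0, 0.0, 0.0, 0.9, -2.3, -0.003, 0.0, 0.0, 0.0, 3.5, 0.2, -0.003, 0.0, 0.0, 0.0, 3.4, 0.2, -0.004, 0.0, 0.0, 0.0, 3.5, 0.2, -0.003, 0.0, 0.0, 0.0, 3.5, 0.2, -0.003, 0.0, 0.0, 0.0, 3.4, 0.3, -0.003, 0.0, 0.0]
[0.0, 3.5, 0.2, -0.004, 0.0, 0.0, 0.0, 3.5, 0.3, -0.003, 0.0, 0.0, 0.0, 3.4, 0.3, -0.003, 0.0, 0.0, 1.7, 0.0, 0.0, 0.0, 0.0, 0.0, 1.7, 0.0, 0.0, 0.0, 0.0, 0.0, 1.7, 0.0, 0.0, 0.0, 0.0, 0.0, 1.7, 0.0, 0.0, 0.0, 0.0, 0.0, 1.7, 0.0, 0.0, 0.0, 0.0, 0.0]
```

>>> step_arm(increments=[-2.5, 0.1, -1.5, 0, 0, 0, -2.5, 0, -1.5, 0, 0, 0, -2.6, 0.1, -1.5, 0, 0, 0, -2.5, 0.1, -1.5, 0, 0, 0, 0, 0.9, -2.3, 0, 0, 0, 0, 0.8, -2.2, 0, 0, 0, 0, 0.9, -2.3, 0, 0, 0, 0, 0, 0, 0, 0, 0])

```text
time: 16.25
position: [0.4375, -0.2688, 0.1088]
tool_rot: [-0.03, 1.572, 0.033]
ft_force: [0.4, 0.1, -0.6]
grip_width: 0.246
```

Run:
```python
from h import *
st()
im=ctrl.get_image('side')
cv2.imwrite(f'pics/c1side.png',cv2.resize(im[130:310,150:350][:,:,::-1],None,fx=3,fy=3,interpolation=2))
for c in('side','top'):
  if c=='top': ctrl.get_image('top')
  for nm in('pick_hook','pick_butt'):
    print(nm,c,[(w(c,q['xyz']).round(4),round(q['score'],2)) for q in ctrl.spot_point(c,nm)[:3]])
rows([(.441,.0082,.105,4.5,8)])
```

```text
16.25 [ 0.4375 -0.2688  0.1088] yaw 2.32 tilt [-0.0011  0.0017 -1.    ] F [ 0.3827  0.1453 -0.6397] g 0.24628500170075593
pick_hook side [(array([ 0.6194, -0.2603,  0.0995]), 0.92)]
pick_butt side [(array([ 0.386 , -0.2687,  0.1179]), 0.63)]
pick_hook top [(array([ 0.6178, -0.2598,  0.1012]), 0.64), (array([0.6099, 0.2987, 0.0981]), 0.29)]
pick_butt top []
8 rows
[0.1, 3.5, 0.2, -0.005, 0.0, 0.0, 0.0, 3.4, 0.1, -0.004, 0.0, 0.0, 0.1, 3.5, 0.2, -0.005, 0.0, 0.0, 0.0, 3.5, 0.2, -0.004, 0.0, 0.0, 0.1, 3.4, 0.2, -0.005, 0.0, 0.0, 0.0, 3.5, 0.3, -0.005, 0.0, 0.0, 0.1, 3.5, 0.2, -0.004, 0.0, 0.001, 0.0, 3.4, 0.3, -0.005, 0.0, 0.0]
```

View pics/c1side.png

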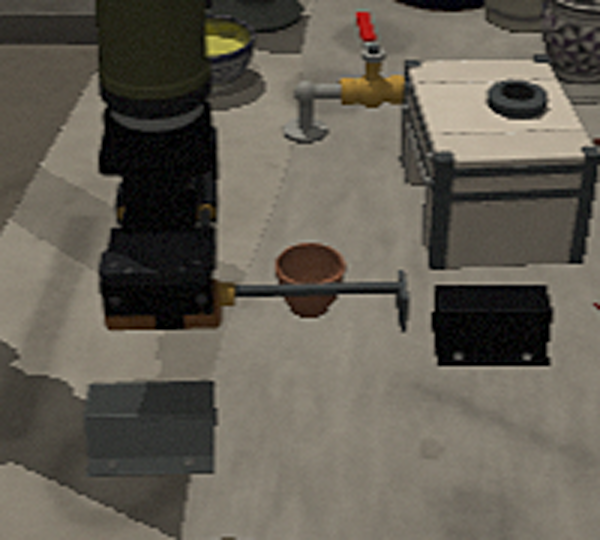

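The pick hangs level with its hook at (403,300). The hook measures (0.6186, -0.260, 0.100), which puts it 0.181 ahead of the TCP and 9 mm below it. Now I'll cross to the slot.

>>> step_arm(increments=[0, 3.5, 0.2, -0.005, 0, 0, 0, 3.4, 0.1, -0.005, 0, 0, 0, 3.5, 0.2, -0.005, 0, 0, 0, 3.5, 0.2, -0.005, 0, 0, 0, 3.4, 0.2, -0.005, 0, 0, 0, 3.5, 0.3, -0.005, 0, 0, 0, 3.5, 0.2, -0.005, 0, 0, 0, 3.4, 0.3, -0.005, 0, 0, 0, 0, 0, 0, 0, 0])

```text
time: 17.68
position: [0.4405, 0.0109, 0.1095]
tool_rot: [-0.067, 1.57, 0.068]
ft_force: [-0.3, -1.5, -1.3]
grip_width: 0.246
```

Run:
```python
from h import *
st()
for n in('side','top'):
    im=ctrl.get_image(n)
    c=im[110:250,170:350] if n=='side' else im[90:230,170:330]
    cv2.imwrite(f'pics/d1{n}.png',cv2.resize(c[:,:,::-1],None,fx=4,fy=4,interpolation=2))
    for nm in('pick_hook','mouth','test_tile'):
        print(nm,n,[(w(n,q['xyz']).round(4),round(q['score'],2)) for q in ctrl.spot_point(n,nm)[:3]])
s=ctrl.get_state()['position']
rows([(.442,.0082,.023,4.5,5)])
```

```text
17.68 [0.4405 0.0109 0.1095] yaw 4.94 tilt [-0.      0.0003 -1.    ] F [-0.3201 -1.5058 -1.2513] g 0.24557148933620157
pick_hook side [(array([0.6213, 0.029 , 0.0985]), 0.98)]
mouth side [(array([0.6589, 0.0286, 0.0035]), 0.97)]
test_tile side [(array([0.6205, 0.2003, 0.0973]), 0.35)]
pick_hook top [(array([0.6194, 0.0197, 0.0991]), 0.62), (array([ 0.4845, -0.4651, -0.001 ]), 0.4)]
mouth top [(array([0.6571, 0.0257, 0.0055]), 0.88), (array([ 0.4208, -0.2991,  0.0032]), 0.29)]
test_tile top [(array([ 0.4225,  0.3151, -0.0001]), 0.55)]
5 rows
[1.7, 0.0, 0.0, 0.0, 0.0, 0.0, 1.8, 0.0, 0.1, 0.0, 0.0, 0.0, 1.7, 0.0, 0.0, 0.001, 0.0, 0.0, 1.7, 0.1, 0.1, 0.0, 0.0, 0.0, 1.8, 0.0, 0.0, 0.0, 0.0, 0.0]
```

View pics/d1top.png

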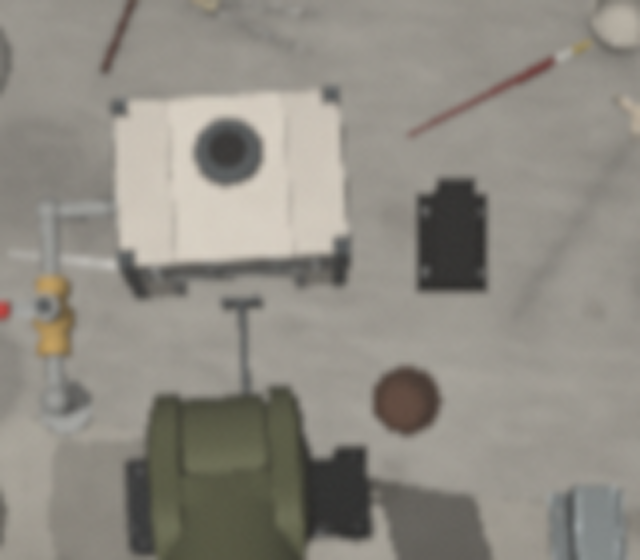

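View pics/d1side.png

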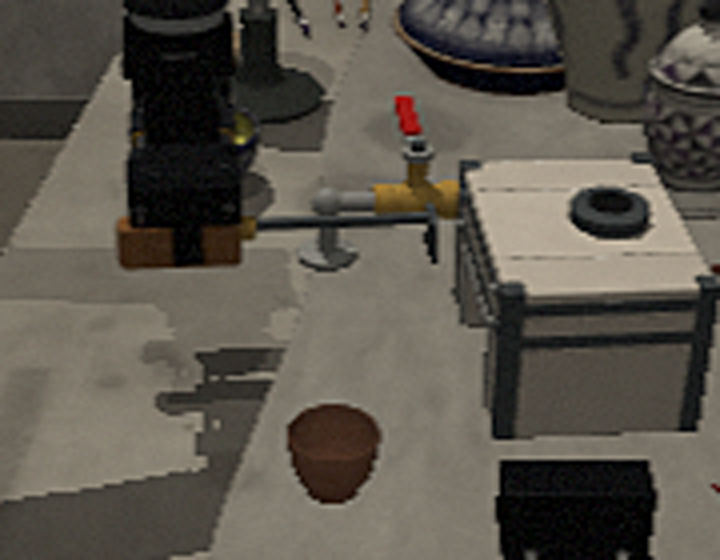

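The hook is at (0.620, 0.024), lined up with the slot centre line and about 36 mm in front of the face. I'll lower it to about 15 mm above the table, check, then go in.

>>> step_arm(increments=[1.7, 0, 0, 0, 0, 0, 1.7, 0, 0, 0, 0, 0, 1.7, -0.1, 0, 0, 0, 0, 1.7, 0, 0, 0, 0, 0, 1.6, -0.1, 0, 0, 0, 0, 0, 0, 0, 0, 0, 0])

```text
time: 18.82
position: [0.4392, 0.0056, 0.0246]
tool_rot: [-0.064, 1.573, 0.063]
ft_force: [-1.3, 0.6, -1.3]
grip_width: 0.25
```

Run:
```python
from h import *
st()
for n in('side','top'):
    im=ctrl.get_image(n)
    for nm in('pick_hook',):
        print(nm,n,[(w(n,q['xyz']).round(4),round(q['score'],2)) for q in ctrl.spot_point(n,nm)[:3]])
    c=im[110:250,170:350] if n=='side' else im[140:190,190:290]
    cv2.imwrite(f'pics/d2{n}.png',cv2.resize(c[:,:,::-1],None,fx=4 if n=='side' else 8,fy=4 if n=='side' else 8,interpolation=2))
s=ctrl.get_state()['position']
u=np.array([np.cos(KY),np.sin(KY)])
g=k2w(-.075+.118,0)-.181*u; print(g)
rows([(g[0],g[1],.024,4.5,12)])
```

```text
18.82 [0.4392 0.0056 0.0246] yaw 4.6 tilt [-0.0026 -0.0007 -1.    ] F [-1.2579  0.6398 -1.3197] g 0.2503275791874717
pick_hook side [(array([0.6188, 0.0226, 0.0109]), 0.57)]
pick_hook top [(array([0.6116, 0.298 , 0.0969]), 0.58), (array([0.6213, 0.0185, 0.0163]), 0.51)]
[0.5921 0.0202]
12 rows
[0.0, 0.0, 1.3, 0.0, 0.0, 0.0, 0.0, 0.0, 1.2, 0.0, 0.0, 0.0, 0.1, 0.0, 1.3, 0.001, 0.0, 0.0, 0.0, 0.1, 1.3, 0.0, 0.001, 0.0, 0.0, 0.0, 1.2, 0.0, 0.0, 0.0, 0.0, 0.0, 1.3, 0.0, 0.0, 0.0, 0.0, 0.0, 1.3, 0.0, 0.0, 0.0, 0.1, 0.0, 1.2, 0.001, 0.0, 0.0, 0.0, 0.0, 1.3, 0.0, 0.0, 0.0, 0.0, 0.0, 1.2, 0.0, 0.0, 0.0, 0.0, 0.1, 1.3, 0.0, 0.0, 0.0, 0.0, 0.0, 1.3, 0.001, 0.001, 0.0]
```

View pics/d2top.png

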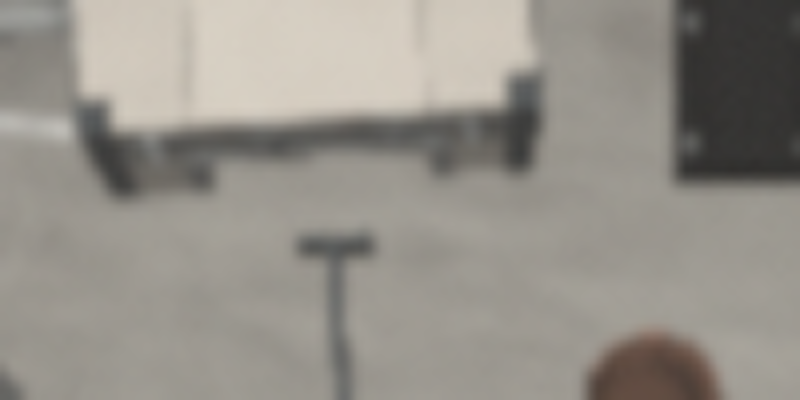

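View pics/d2side.png

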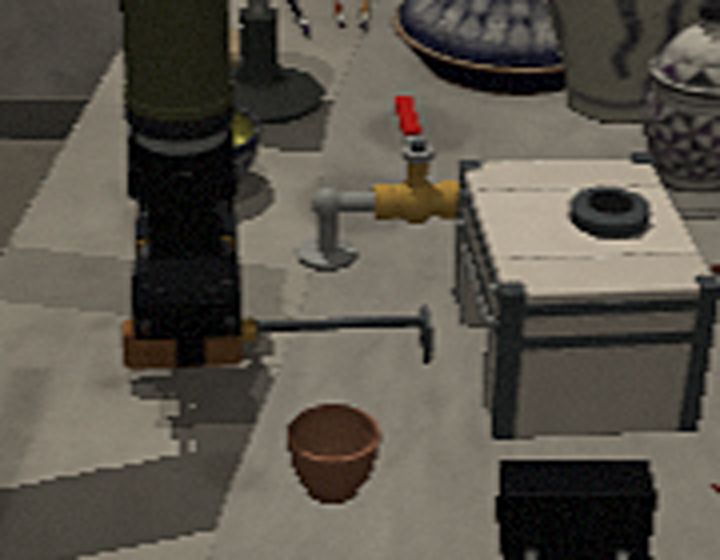

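In the top crop the hook (337,245) sits about 4 mm right of the slot's centre line, with the slot posts at x=210 and 435. I'll shift 3 mm left and raise 2 mm while entering.

>>> step_arm(increments=[-0.2, 0.3, 0, 0, 0, 0, 0, 0, 1.3, 0, 0, 0, 0, 0, 1.3, 0, 0, 0, 0, 0, 1.3, 0, 0, 0, 0, 0, 1.3, 0, 0, 0, 0, 0, 1.3, 0, 0, 0])

```text
time: 19.77
position: [0.5058, 0.0145, 0.0274]
tool_rot: [-0.064, 1.57, 0.064]
ft_force: [-0.3, 0.5, -1.6]
grip_width: 0.249
```

>>> step_arm(increments=[0, 0, 1.3, 0, 0, 0, 0, 0, 1.3, 0, 0, 0, 0, 0, 1.3, 0, 0, 0, 0, 0, 1.2, 0, 0, 0, 0, 0, 1.2, 0, 0, 0, 0, 0, 1.2, 0, 0, 0, 0, 0, 1.2, 0, 0, 0, 0, 0, 0, 0, 0, 0])

```text
time: 20.78
position: [0.5925, 0.0216, 0.0276]
tool_rot: [-0.064, 1.569, 0.064]
ft_force: [-0.8, 0.5, -1.9]
grip_width: 0.248
```

Run:
```python
from h import *
st()
for n in('side','top'):
    im=ctrl.get_image(n)
    c=im[110:250,170:350] if n=='side' else im[110:220,180:310]
    cv2.imwrite(f'pics/e1{n}.png',cv2.resize(c[:,:,::-1],None,fx=4,fy=4,interpolation=2))
```

```text
20.77 [0.5925 0.0216 0.0276] yaw 4.66 tilt [ 0.0006 -0.0002 -1.    ] F [-0.761   0.5071 -1.8939] g 0.24841109798534425
```

View pics/e1side.png

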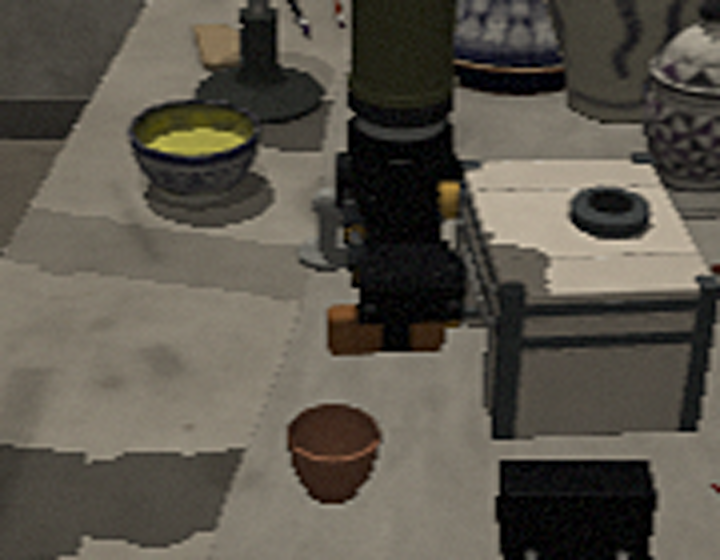

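No contact on the way in, and the hook is about 118 mm deep. I'll lower it behind the tile.

>>> step_arm(increments=[0.6, 0, 0, 0, 0, 0, 0.6, 0, 0, 0, 0, 0, 0.5, 0, 0, 0, 0, 0, 0, 0, 0, 0, 0, 0, 0, 0, 0, 0, 0, 0])

```text
time: 21.5
position: [0.5916, 0.0215, 0.0106]
tool_rot: [-0.064, 1.57, 0.064]
ft_force: [-0.5, 0.7, -0.8]
grip_width: 0.248
```

The TCP went down to 0.0106 with no upward force, so the hook is behind the tile and not on it. I'll pull slowly.

>>> step_arm(increments=[0, 0, -0.8, 0, 0, 0, 0, 0, -0.8, 0, 0, 0, 0, 0, -0.8, 0, 0, 0, 0, 0, -0.8, 0, 0, 0, 0, 0, -0.8, 0, 0, 0, 0, 0, -0.8, 0, 0, 0, 0, 0, -0.8, 0, 0, 0, 0, 0, -0.8, 0, 0, 0, 0, 0, -0.8, 0, 0, 0, 0, 0, -0.8, 0, 0, 0, 0, 0, -0.8, 0, 0, 0, 0, 0, 0, 0, 0, 0])

```text
time: 23.0
position: [0.503, 0.0144, 0.0105]
tool_rot: [-0.064, 1.57, 0.064]
ft_force: [0.3, 0.6, -1.7]
grip_width: 0.246
```

Run:
```python
from h import *
st()
for n in('side','top'):
    im=ctrl.get_image(n)
    c=im[110:250,170:350] if n=='side' else im[110:220,180:310]
    cv2.imwrite(f'pics/f1{n}.png',cv2.resize(c[:,:,::-1],None,fx=4,fy=4,interpolation=2))
```

```text
23.0 [0.503  0.0144 0.0105] yaw 4.65 tilt [-0.0006  0.0002 -1.    ] F [ 0.3425  0.6123 -1.669 ] g 0.24592103045071262
```

View pics/f1top.png

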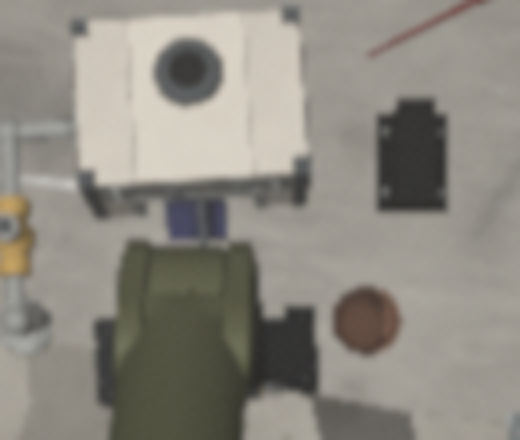

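View pics/f1side.png

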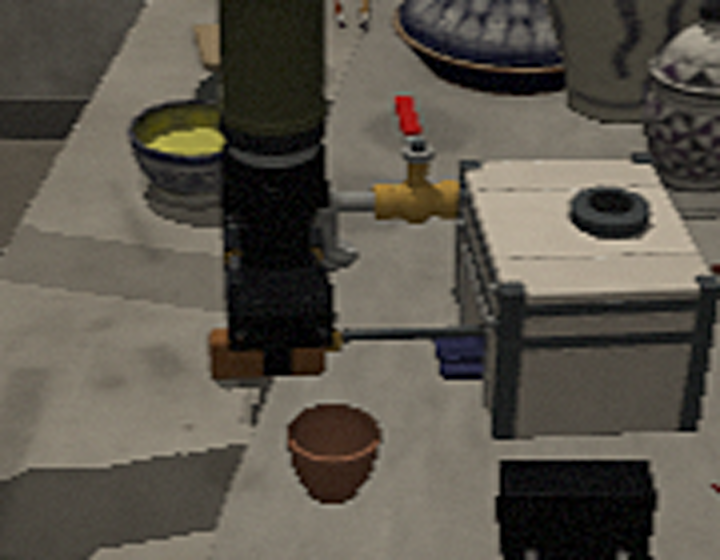

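The blue tile is emerging squarely at top-crop (195,215), under the shank. I'll pull another 64 mm or so.

>>> step_arm(increments=[0, 0, -0.8, 0, 0, 0, 0, 0, -0.8, 0, 0, 0, 0, 0, -0.8, 0, 0, 0, 0, 0, -0.8, 0, 0, 0, 0, 0, -0.8, 0, 0, 0, 0, 0, -0.8, 0, 0, 0, 0, 0, -0.8, 0, 0, 0, 0, 0, -0.8, 0, 0, 0, 0, 0, 0, 0, 0, 0])

```text
time: 24.22
position: [0.4391, 0.0092, 0.0104]
tool_rot: [-0.064, 1.571, 0.064]
ft_force: [-0.1, -0.5, -1.9]
grip_width: 0.255
```

Run:
```python
from h import *
st()
for n in('side','top'):
    im=ctrl.get_image(n)
    c=im[110:250,170:350] if n=='side' else im[110:220,180:310]
    cv2.imwrite(f'pics/g1{n}.png',cv2.resize(c[:,:,::-1],None,fx=4,fy=4,interpolation=2))
    for nm in('test_tile','pick_hook'):
        for q in ctrl.spot_point(n,nm)[:2]:
            X=w(n,q['xyz']); d=X[:2]-k2w(-.075,0); print(nm,n,X,round(q['score'],2),'mouth x',d@[np.cos(KY),np.sin(KY)])
```

```text
24.23 [0.4391 0.0092 0.0104] yaw 4.66 tilt [-0.0009  0.0002 -1.    ] F [-0.0535 -0.5398 -1.8885] g 0.2549004595021891
test_tile side [ 0.5432 -0.1277  0.0008] 0.73 mouth x -0.12334728221473276
test_tile side [0.5877 0.0278 0.0007] 0.53 mouth x -0.06681238576503194
pick_hook side [ 0.6228  0.0255 -0.0026] 0.88 mouth x -0.03197909442279199
pick_hook side [ 0.6597  0.0309 -0.0003] 0.45 mouth x 0.005196884501642654
test_tile top [0.5848 0.0266 0.0026] 0.73 mouth x -0.06978547944297758
pick_hook top [0.6549 0.0234 0.003 ] 0.52 mouth x -0.00016724308854622441
pick_hook top [0.6212 0.0228 0.0014] 0.42 mouth x -0.033796016748865496
```

View pics/g1top.png

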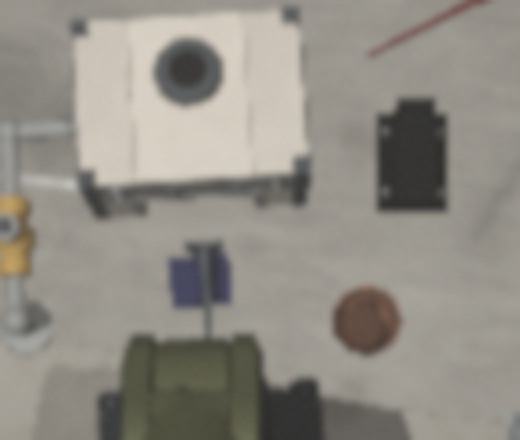

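View pics/g1side.png

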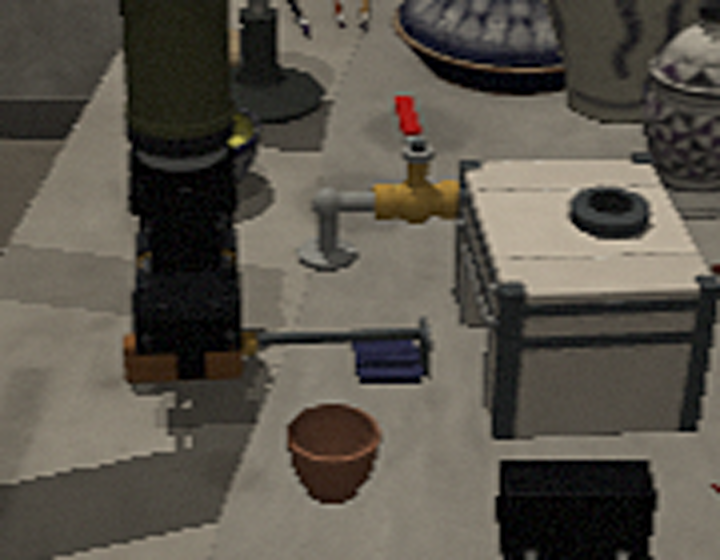

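The tile lies flat at (0.586, 0.027), 67 mm in front of the face, with the hook just behind it. I'll set the pick down here, release and rise straight up.

>>> step_arm(increments=[0.1, 0, 0, 0, 0, 0, 0, 0, 0, 0, 0, 0])

```text
time: 24.78
position: [0.44, 0.0091, 0.0094]
tool_rot: [-0.064, 1.57, 0.064]
ft_force: [-0.5, 0.4, -1.1]
grip_width: 0.254
```

>>> step_arm(increments=[0, 0, 0, 0, 0, 0, 0, 0, 0, 0, 0, 0, 0, 0, 0, 0, 0, 0, 0, 0, 0, 0, 0, 0, -1, 0, 0, 0, 0, 0, -2, 0, 0, 0, 0, 0, -3, 0, 0, 0, 0, 0, -4, 0, 0, 0, 0, 0, -4, 0, 0, 0, 0, 0, -4, -3, 0, 0, 0, 0, 0, -6, 0, 0, 0, 0, 0, -6, 0, 0, 0, 0], fingers=55)

```text
time: 26.28
position: [0.4528, -0.1418, 0.1912]
tool_rot: [-0.065, 1.566, 0.065]
ft_force: [1.2, -0.0, 0.2]
grip_width: 0.549
```

>>> step_arm(increments=[0, -5, 0, 0, 0, 0, 0, -5, 0, 0, 0, 0, 0, -3, 0, 0, 0, 0, 0, 0, 0, 0, 0, 0, 0, 0, 0, 0, 0, 0])

```text
time: 26.9
position: [0.4629, -0.2688, 0.1897]
tool_rot: [-0.064, 1.57, 0.065]
ft_force: [-0.1, -0.3, 0.3]
grip_width: 0.55
```

Run:
```python
from h import *
st()
for n in('side','top'):
    im=ctrl.get_image(n)
    c=im[110:280,150:350] if n=='side' else im[100:240,120:380]
    cv2.imwrite(f'pics/h1{n}.png',cv2.resize(c[:,:,::-1],None,fx=3,fy=3,interpolation=2))
    for nm in('test_tile','pick_hook','pick_grip','pick_butt','lever_tip','terracotta_cup','yellow_bowl','tape_roll'):
        for q in ctrl.spot_point(n,nm)[:1]:
            X=w(n,q['xyz']); d=X[:2]-k2w(-.075,0); print(nm,n,X,round(q['score'],2),'mouth x',round(d@[np.cos(KY),np.sin(KY)],4))
```

```text
26.9 [ 0.4629 -0.2688  0.1897] yaw 4.7 tilt [ 0.0001  0.001  -1.    ] F [-0.0745 -0.3314  0.3199] g 0.5500200322291915
test_tile side [0.5867 0.03   0.0003] 0.51 mouth x -0.0676
pick_hook side [ 0.6228  0.0271 -0.0004] 0.65 mouth x -0.0319
pick_grip side [0.4344 0.007  0.0232] 0.54 mouth x -0.2213
pick_butt side [0.3884 0.0054 0.0194] 0.57 mouth x -0.2673
lever_tip side [0.6109 0.3037 0.0983] 0.6 mouth x -0.022
terracotta_cup side [ 0.5453 -0.1263 -0.0006] 0.92 mouth x -0.1212
tape_roll side [ 0.4841 -0.462  -0.0033] 0.82 mouth x -0.2085
test_tile top [0.5846 0.0235 0.0018] 0.61 mouth x -0.0703
pick_hook top [0.6171 0.0225 0.0019] 0.59 mouth x -0.0379
pick_grip top [0.4324 0.009  0.0211] 0.62 mouth x -0.2231
pick_butt top [0.3856 0.0037 0.0174] 0.85 mouth x -0.2701
lever_tip top [0.6129 0.3005 0.1003] 0.72 mouth x -0.0203
terracotta_cup top [ 0.5492 -0.1251  0.0033] 0.66 mouth x -0.1172
yellow_bowl top [ 0.4227  0.3178 -0.0015] 0.69 mouth x -0.2085
tape_roll top [0.3889 0.0037 0.0156] 0.56 mouth x -0.2669
```

View pics/h1top.png

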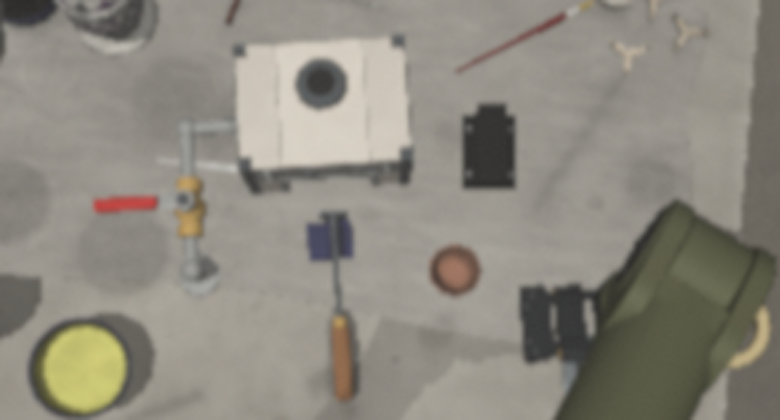

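View pics/h1side.png

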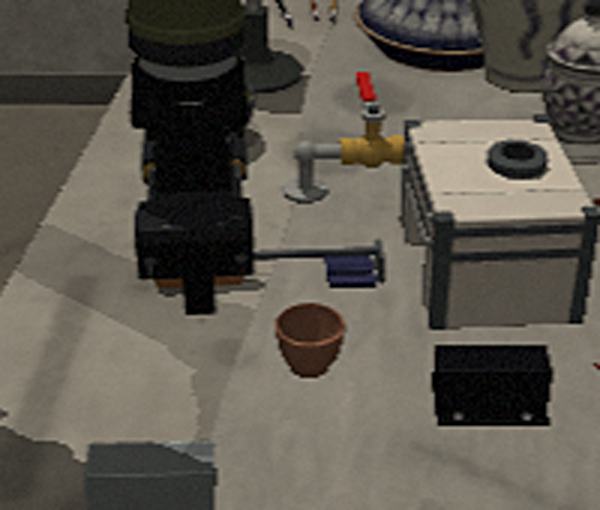

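The tile lies flat at (330,240), clear of the kiln. The pick lies released at (335,215)–(345,395), the lever is square across the pipe at (95–155, 203), and the bystanders haven't moved. I'm handing in.

```bash
python3 -c "
from bench import ctrl
print(ctrl.close_job())"
```

```text
the job is handed in; nothing more can be done
None
```

I finished all the steps in order and handed the job in at about 27.7 s; no verdict was reported.

**What I did:**
- Pushed the gas lever to its stop.
- Drew the pick out of the grey pocket by its shank, set it down and let go.
- Gripped it again by the handle and dragged the tile out with the hook.
- Set the pick down with its shank over the tile, released it and moved the arm away.

**Last checks (both cameras):**
- **Lever:** the tip is at about (0.612, 0.302), against a computed (0.608, 0.297) for fully shut. It looks square across the pipe, and it pushed back with about 26 N when I pressed it against the stop.
- **Tile:** it looks flat, with its centre about 68 mm in front of the kiln face. Its far edge is about 40 mm clear of the kiln.
- **Pick:** it stands on handle and hook on the table, out of the pocket and released.
- **Bystanders:** the cup, bowl and tape are within 5 mm of their first measured places, which is within measuring error. The bowl was hidden from the side camera at the end, so only the top view confirms it.
- **Robot:** the wrist force is near zero, so it is touching nothing.

**Disagreements:** the networks gave a few false reports, which I rejected against the pictures. Examples are the cup and bowl reported as the tile, and the handle end reported as the tape in the last top view. The two cameras differ by 4 to 7 mm in where they put the tile and the hook.

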